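# Latch a wheel into the bench fixture with its push-and-turn cam knob

### The arm

A 6-joint arm with a two-finger parallel gripper is mounted at the origin on the work surface. World frame = base frame: x ahead of the robot, y to its left, z up, the work surface at z = 0. Lengths are in mm, angles in degrees, forces in N, time in s.
With the tool pointing down it reaches from about 325 to 925 mm from the base axis. Payload 3.1 kg.
Tool frame: the origin (TCP) lies between the finger pads; the fingertips stand 19 mm ahead of it and the grasp point (between the pads) is the TCP; x points along the fingers, z is the direction in which the jaws open and shut, and the axes are right-handed (so a half turn about x gives the same grasp; the last joint's range is limited). The gripper opens to 85 mm and grips with 20 to 120 N. Pads are 22 mm wide; open, the fingers measure 114 mm over their backs; the gripper's body (76 mm by 85 mm) begins 54 mm behind the grasp point. The pads swing forward as they close: fully open they stand 13 mm farther back than shut.
Start: joints at [-6.429, 12.427, 92.441, -0, 75.132, -6.429], TCP at [625.012, 0.021, 250.3] pointing down, gripper open.
Joint ranges: [-157.48, 157.48], [-44.54, 120.13], [17.64, 146.25], [-64.5, 244.5], [7.68, 150.69], [-147.95, 147.95]. Speed limits (degrees/s): [159.86, 159.86, 180, 180, 180, 180].

### API

Orientations are given as a 3x3 rotation matrix whose columns are the frame's x, y, z axes.
In Python, from plant import telemetry, viewer, workorder gives the robot as it stands.
- The arm moves only by the shell command python3 -m inch 'ROWS' [FORCE]. ROWS is JSON, a list of rows, each a list of 7 numbers: the finger opening in cm, from 0 to 8.54, then the shift along the tool's x, y, z in cm, then the turn, a rotation vector about the tool's x, y, z in degrees. A call has 1 to 12 rows; each row shifts and turns the commanded pose from where the row before left it, along the tool's axes as they then stand; what a row does not reach is not made up. A row lasts 1/8 s, in which the tool goes at most 62.5 mm and 10.7 degrees, less where a joint would pass 70% of its speed; a pose out of reach is approached as far as the arm can. A call with a gripper value outside its range is refused whole. The fingers move at their own pace and stop on an object; FORCE is the grip in N (left out, the last holds). Time passes only in rows, so rows that do not move let the fingers close. It gives the time, the measured TCP pose, the force and the opening at its end, in the units of the state.
- telemetry.sense(): the state, without advancing time (a new reading comes with each control period).
- viewer.camera(name): name is "scene" or "side" or "wrist"; returns the picture (384x512x3 uint8, red, green, blue); there is no depth.
- viewer.camera_model(name): a dict with "fx", "fy", "cx", "cy" (pixels), "extrinsics" (4x4, takes a point from world to camera coordinates). Camera axes: x right, y up, looking along -z (the intrinsics and any distortion apply to the point x, -y, -z); pixel columns grow to the right and rows downward; lengths in mm; the calibration is good to about 2 mm. A picture is of the moment at which its call begins: read the wrist's pose just before it. camera_model takes no time and is no camera call; for the wrist camera it gives the pose at the moment of the call.
- workorder.hand_in(): hands the job in, once; it reports no verdict.
Trained networks look in the newest picture that a camera, given by its name, has taken for a name from the list of things; names that differ only in an ending like _2 or _b are one class to them, and where a whole thing is asked for, a point or a joint stands for the part that bears it (a point fixed in the world has none). Each returns a list of dicts, best first, with "confidence" (0 to 1); they miss things now and then, are a little off and sometimes report something else, mostly with a low value. They report only what shows in the picture. A call takes as long as a camera call. They do not tell look-alikes from the thing itself.
- viewer.spot_in(camera, thing): "point" ([column, row] in pixels, amid what is visible of it).
- viewer.landmark_of(camera, thing): "point" ([column, row] in pixels: a listed point, or the origin of a listed thing).
The state is a dict: "t": time; "qpos": joint angles; "qd": joint speeds; "joint_torque": joint torques, N m; "position": TCP position; "tool_rot": TCP orientation; "wrist_force": force on the tool from outside, world axes, zero at the start; "wrist_torque": the same for the moment, N m; "finger_gap": finger opening in mm.
Only numpy, scipy, OpenCV 4.12 (cv2) and the standard library are available. Lean on these libraries where they do the work, as an engineer would, in place of code of your own. Each camera call takes 0.05 s, during which the arm holds its last target.

### The job

Take the white wheel with the red hub and set it gently on the fixture's spigot, fully down on the plate. Then push the green cam knob down and, keeping it pushed in without ramming it on its stop, turn it clockwise until the sprung orange latch drops home over the wheel's rim; stop there without forcing the knob on against the seated latch, and let go. Leave the spare wheel and the other things on the bench where they are.

Things in the scene. Friction and masses are not known exactly. Their poses are not given: they have to be found in the camera images.
- wheel: The wheel to load: white flange disc, diameter 64, 18 thick, with a red hub on top, diameter 30 and 24 tall (overall height 42), round bore of diameter 20 right through, about 120 g. Lies flat on the bench, hub up. Origin at the centre of its underside, z up along the bore. Pick it by the hub from above.
- spare_wheel: Bystander: the same wheel with a black hub, flat on the bench. Origin at the centre of its underside. Leave it alone.
- fixture: Dark steel fixture bolted to the bench: plate 150 (x, from -62 to 88) by 270 (y) by 20 thick. Origin on the bench, z up. In its frame: spigot axis at (0, +70), knob axis at (0, -70), orange latch bar along y at x = 45 to 67, 41 to 49 high, with an aluminium guide in its middle (x 33 to 87, y -25 to 25, 56 high).
- spigot_seat (a point): Centre of the spigot's foot on the plate's top, 20 above the bench, axes as the fixture's; a seated wheel's origin coincides with it. Steel spigot, diameter 16, 27 tall, coned over its top 7. The latch finger stands on its +x side, 34 from the axis while held out, 41 to 47 above the bench: keep gripper fingers to the y sides of the hub.
- knob_top (a point): Centre of the cam knob's top, on its vertical axis, 98 above the bench at rest; sinks with the knob, never turns; axes as the fixture's. Green ribbed round grip, diameter 34, 34 tall, over a black cap disc, diameter 62, hiding the cam. Turn clockwise from above, about 0.1 N m. The notch is 0.9 to 2.6 rad away at the start, unseen and different each time: turn by feel, regrasp.
- knob_push (a joint): How far the cam knob is pushed down, m: 0 = up at rest, 0.008 = on its hard stop. A spring pushes up with about 2 N at rest and 0.9 N more per mm (9 N at the stop). The latch can enter the notch only while the knob is held in 5 mm or more. Let go early it springs up and keeps the turn so far; with the latch home it stays in at about 3.7 mm.
- latch (a joint): Position of the sprung orange latch bar along the fixture's x, m: 0.0075 to 0.008 = held out by the cam's rim, 0 = home in the notch. A spring of 3 to 4 N draws it home as the notch comes round, knob held in, down a 45-degree lead-in over some 0.25 rad of turn. Once home the knob has about 0.1 rad of play either way; the notch's far wall is steep, and turning on jams the cam on the latch.
- latch_tip (a point): End of the latch finger that goes over the wheel's rim (18 wide, 6 thick, its centre 44 above the bench). Home, it reaches 6 over the flange, 3 above its top face; a wheel that is not fully down blocks it.
- oil_bottle: Bystander: white bottle with red cap, diameter 52, 150 tall. Origin at the centre of its underside.
- grease_tub: Bystander: white tub, diameter 72, 90 tall. Origin at the centre of its underside.
- mug: Bystander: black mug, diameter 76, 90 tall. Origin at the centre of its underside.
- carton: Bystander: cardboard box 100 by 50 by 40 tall. Origin at the centre of its underside.
- screwdriver: Bystander: screwdriver with a red handle lying on the bench. Origin under its middle.
Not all that is in view belongs to the job. What is shaped like the wheel but yellow is not meant.

How it is judged (in metres and radians):
On the way, in this order (a step that is already met when the one before it is completed fails the run):
1. the red-hubbed wheel sits fully down on the spigot while the latch is still out (horizontal distance between wheel and spigot_seat below 0.004 m and z of wheel in the frame of spigot_seat below 0.0025 m and angle between wheel's own z axis and vertical below 0.06 rad and value of joint latch above 0.005 m), for 0.2 s.
2. the knob is turned until the latch drops home (value of joint latch below 0.002 m), for 0.2 s.
At the end, for the whole second after the job is handed in: The red-hubbed wheel stands on the spigot, centred within 4 mm, its underside within 2.5 mm of the plate and level within 0.06 rad, at rest; the latch is home (within 2 mm of 0) (horizontal distance between wheel and spigot_seat below 0.004 m and z of wheel in the frame of spigot_seat below 0.0025 m and angle between wheel's own z axis and vertical below 0.06 rad and value of joint latch below 0.002 m and linear speed of wheel below 0.02 m/s); the robot touches nothing.
It fails at once if the knob is forced on against the seated latch (over 20 N between cam and latch) (contact force between knob_push and latch above 20 N).
It fails at once if the knob is rammed on its stop (over 15 N) (contact force between knob_push and fixture_c2 above 15 N).
It fails at once if the wheel is rammed on the fixture (over 40 N) (contact force between wheel and fixture above 40 N).
It fails at once if the wheel is dropped onto the fixture (faster than 0.3 m/s while over the spigot and within 20 mm of its seat) (linear speed of wheel above 0.3 m/s and horizontal distance between wheel and spigot_seat below 0.02 m and z of wheel in the frame of spigot_seat below 0.02 m).
It fails at once if a bystander is moved by more than 30 mm (distance of any of spare_wheel, oil_bottle, grease_tub, mug, carton, screwdriver from where it was at the start of the episode above 0.03 m).
It also fails if it takes over 72 s, if anything falls off the work surface, if the arm or the gripper's body presses on something with over 40 N, if the wrist force passes 120 N, or if a joint passes its speed limit or range.

## Working session

There is one attempt and no reset: what is moved stays moved. The work goes in short steps, Python scripts to look and compute and a shell command to move; the robot and the scene stay as the last step left them, time stands still between calls to the robot, and variables do not carry over. Pictures are saved under pics/ and viewed, and the job is handed in when it is done.

```bash
ls; mkdir -p pics
cat > h.py <<'E'
import numpy as np,cv2
from plant import telemetry, viewer, workorder
def save(img,name): cv2.imwrite('pics/'+name,cv2.cvtColor(np.ascontiguousarray(img),cv2.COLOR_RGB2BGR))
def ray(m,p):
    E=np.array(m['extrinsics']);R=E[:3,:3];t=E[:3,3]
    d=np.array([(p[0]-m['cx'])/m['fx'],-(p[1]-m['cy'])/m['fy'],-1.])
    return -R.T@t, R.T@d
def onz(m,p,z):
    c,d=ray(m,p); return c+d*(z-c[2])/d[2]
def proj(m,P):
    E=np.array(m['extrinsics']);q=E[:3,:3]@np.array(P,float)+E[:3,3]
    return np.array([m['cx']+m['fx']*q[0]/-q[2], m['cy']+m['fy']*-q[1]/-q[2]])
E
python3 - <<'E'
from h import *
s=telemetry.sense();print(s)
for n in ['scene','side','wrist']:
    save(viewer.camera(n),n+'0.png'); m=viewer.camera_model(n);print(n,{k:(v if k!='extrinsics' else np.round(v,3).tolist()) for k,v in m.items()})
    for th in ['wheel','spigot_seat','knob_top','latch_tip','fixture']:
        print(th,[(np.round(d['point'],1).tolist(),round(d['confidence'],2)) for d in viewer.landmark_of(n,th)])
E
```

```text
pics
{'t': 0.0, 'qpos': array([-6.42853140e+00,  1.24769891e+01,  9.25304938e+01, -1.25002085e-03,
        7.51318386e+01, -6.42814278e+00]), 'qd': array([ 0.0044093 ,  0.05062152,  0.00880342,  0.12760153, -0.05819971,
       -0.06346141]), 'joint_torque': array([-2.90135131e-04, -3.96841800e+01, -3.03850436e+01, -2.80225659e-04,
        9.87685227e-03,  9.68610237e-06]), 'position': array([6.24214765e+02, 1.05195411e-01, 2.48947347e+02]), 'tool_rot': array([[-2.41868738e-03,  1.46274675e-06,  9.99997075e-01],
       [ 2.51298961e-04,  9.99999968e-01, -8.54935575e-07],
       [-9.99997043e-01,  2.51296158e-04, -2.41868767e-03]]), 'wrist_force': array([0.04416765, 0.6531231 , 0.05879338]), 'wrist_torque': array([-0.02429018, -0.01346749,  0.04751146]), 'finger_gap': 85.82365858680453}
scene {'fx': 431.547071524775, 'fy': 431.547071524775, 'cx': 249.76257071975976, 'cy': 185.48812516411093, 'extrinsics': [[-0.816, 0.579, 0.014, 397.979], [-0.471, -0.677, 0.566, 215.232], [0.337, 0.455, 0.825, -1738.347], [0.0, 0.0, 0.0, 1.0]]}
wheel [([244.9, 137.8], 0.68), ([226.7, 150.4], 0.44)]
spi
[... 359 characters left out ...]
8], [0.0, 0.0, 0.0, 1.0]]}
wheel [([245.1, 280.8], 0.88), ([281.2, 291.0], 0.65), ([270.2, 264.4], 0.64), ([229.0, 134.1], 0.54)]
spigot_seat [([260.1, 193.8], 0.93)]
knob_top [([284.2, 205.4], 0.77)]
latch_tip [([268.5, 186.2], 0.56)]
fixture [([274.6, 210.5], 0.95), ([254.0, 142.4], 0.6)]
wrist {'fx': 295.28257103386056, 'fy': 295.28257103386056, 'cx': 254.24621542967975, 'cy': 192.4124400111616, 'extrinsics': [[1.0, -0.001, 0.0, -624.298], [0.001, 0.95, -0.311, 39.587], [0.0, 0.311, 0.95, -380.093], [0.0, 0.0, 0.0, 1.0]]}
wheel [([82.3, 296.5], 0.84), ([154.3, 341.4], 0.53)]
spigot_seat [([183.0, 83.6], 0.63)]
knob_top [([198.9, 224.6], 0.91)]
latch_tip []
fixture [([198.1, 145.5], 0.89)]
```

Run:
```python
import cv2,numpy as np
s=cv2.imread('pics/scene0.png');s=cv2.resize(s[90:280,130:370],None,fx=3.2,fy=3.1);cv2.imwrite('pics/sc.png',s[:600,:800])
s=cv2.imread('pics/side0.png');s=cv2.resize(s[80:350,130:400],None,fx=2.2,fy=2.2);cv2.imwrite('pics/sd.png',s)
```

```text
(no output)
```

View pics/sc.png

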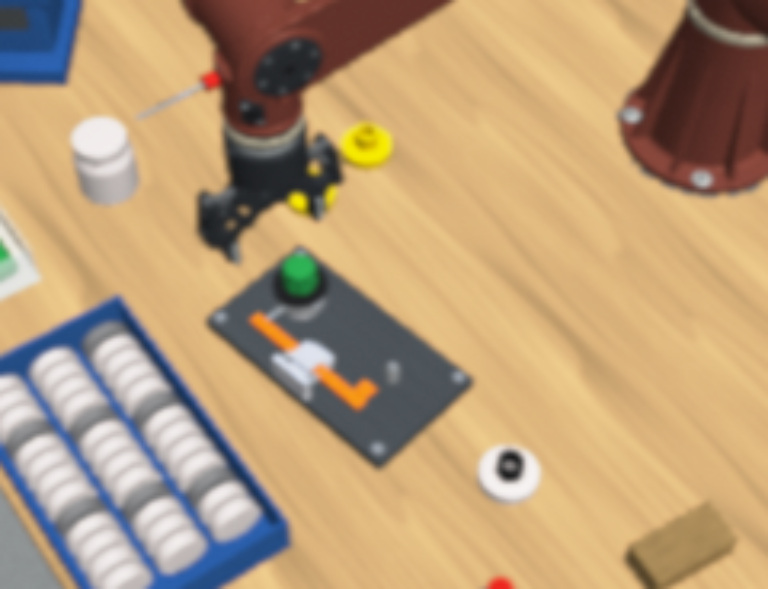

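View pics/sd.png

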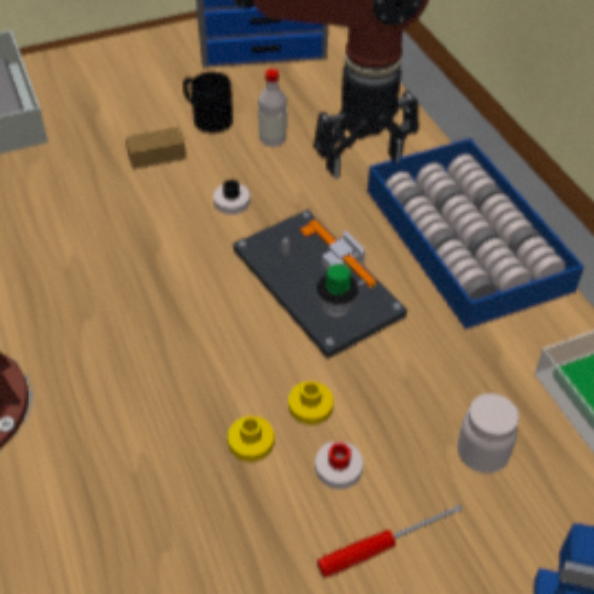

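View pics/wrist0.png

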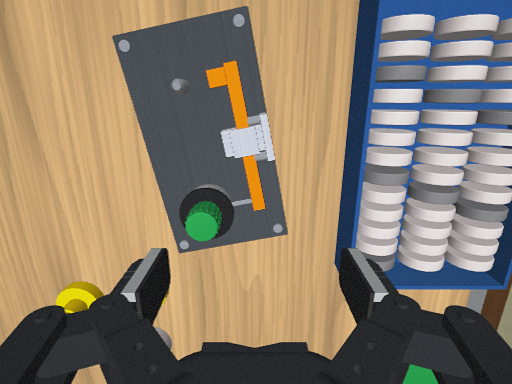

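The side view has three wheel-shaped things near the arm: yellow at (243,278), yellow at (271,262) and white with a red hub at (284,290). The black-hubbed spare is at (235,169). The white/red one fits the description, so I'll estimate positions and then confirm with a crop.

Run:
```python
from h import *
S=viewer.camera_model('side');C=viewer.camera_model('scene');W=viewer.camera_model('wrist')
im=cv2.imread('pics/side0.png');cv2.imwrite('pics/cropw.png',cv2.resize(im[255:320,235:320],None,fx=8,fy=8,interpolation=cv2.INTER_CUBIC))
print('wheel from side hubtop',onz(S,(284,286),42), onz(S,(284,291.5),9))
def tri(obs):
    A=np.zeros((3,3));b=np.zeros(3)
    for m,p in obs:
        c,d=ray(m,p);d/=np.linalg.norm(d);P=np.eye(3)-np.outer(d,d);A+=P;b+=P@c
    return np.linalg.solve(A,b)
for n,o in dict(seat=[(C,(250.4,213.6)),(S,(260.1,193.8)),(W,(183,83.6))],knob=[(S,(284.2,205.4)),(W,(198.9,224.6))]).items():
    X=tri(o);print(n,X,[np.round(proj(m,X)-p,1) for m,p in o])
print('campos',ray(W,(254,192))[0])
print('seat wrist',onz(W,(183,83.6),20),onz(S,(260.1,193.8),20),onz(C,(250.4,213.6),20))
print('knob wrist',onz(W,(203,220),98))
print('fix',onz(W,(198.1,145.5),0),onz(S,(274.6,210.5),0),onz(C,(241.7,203.3),0))
```

```text
wheel from side hubtop [ 459.02723013 -297.27162591   42.        ] [ 461.26504382 -296.01520778    9.        ]
seat [547.22199341  92.53648616  16.04132543] [array([ 0.9, -0.5]), array([-0.,  0.]), array([3.5, 0.6])]
knob [568.80682846 -50.14439319  89.24448067] [array([-1., -0.]), array([2.7, 1.2])]
campos [624.26951894  79.82169488 373.73696028]
seat wrist [544.23782698  93.02253253  20.        ] [545.9300595   89.08761783  20.        ] [552.48523226  94.23850467  20.        ]
knob wrist [572.27949967 -39.68532331  98.        ]
fix [553.22965971  20.18313672   0.        ] [568.99994905  12.57155638   0.        ] [546.10802445  32.20036519   0.        ]
```

View pics/cropw.png

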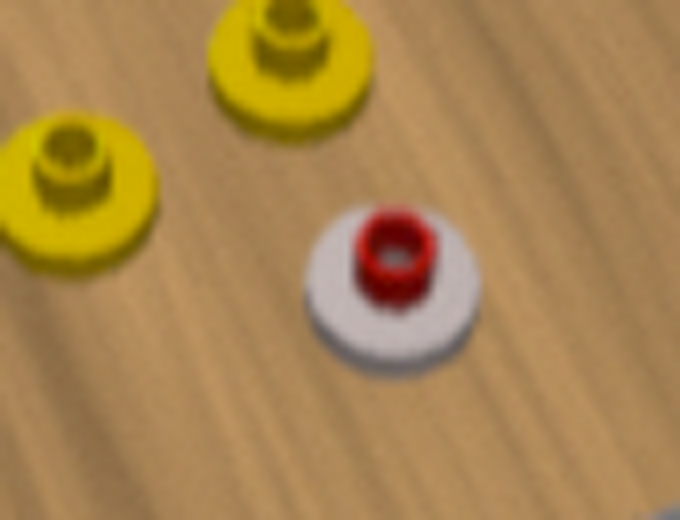

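The crop confirms it: the white flange with the red hub is at side pixel (284,286), about (460,-296) mm, and the two yellow ones stand apart from it. I'll move above it for a wrist look.

```bash
python3 -m inch '[[8.5,0.8,-4.5,-2.7,0,0,0],[8.5,0.8,-4.5,-2.7,0,0,0],[8.5,0.8,-4.5,-2.7,0,0,0],[8.5,0.8,-4.5,-2.7,0,0,0],[8.5,0.8,-4.5,-2.7,0,0,0],[8.5,0.8,-4.5,-2.7,0,0,0],[8.5,0,0,0,0,0,0],[8.5,0,0,0,0,0,0]]' 40
python3 - <<'E'
from h import *
W=viewer.camera_model('wrist');im=viewer.camera('wrist');save(im,'w1.png')
print(telemetry.sense()['position'])
for n in ['wheel']:
    for d in viewer.landmark_of('wrist',n)+viewer.spot_in('wrist',n): print(d, onz(W,d['point'],0),onz(W,d['point'],42))
hsv=cv2.cvtColor(im,cv2.COLOR_RGB2HSV);h,s,v=cv2.split(hsv)
mask=((h<8)|(h>172))&(s>150)&(v>60);mask=mask.astype(np.uint8)
n,l,st,ce=cv2.connectedComponentsWithStats(mask)
for i in range(1,n):
    if st[i,4]>60: print(st[i],ce[i])
E
```

```text
t: 1.9
position: [463.2, -269.9, 202.5]
tool_rot: [[0.001, 0.001, 1.0], [0.0, 1.0, -0.001], [-1.0, 0.0, 0.001]]
wrist_force: [-0.1, 0.2, 0.5]
finger_gap: 84.8
[ 463.59972758 -269.39657525  202.60151816]
{'point': [162.3, 114.1], 'confidence': 0.93} [ 364.45675283 -208.27337792    0.        ] [ 377.08645856 -205.93151964   42.        ]
{'point': [258.7, 94.0], 'confidence': 0.71} [ 467.38670257 -188.09498217    0.        ] [ 466.75230239 -188.3534203    42.        ]
{'point': [254.8, 190.5], 'confidence': 0.58} [ 463.1644468  -294.16122564    0.        ] [ 463.07414917 -280.75139821   42.        ]
{'point': [161.8, 113.9], 'confidence': 0.81} [ 363.94319846 -208.06557736    0.        ] [ 376.63908356 -205.75049738   42.        ]
{'point': [256.1, 190.5], 'confidence': 0.74} [ 464.67067289 -294.16444278    0.        ] [ 464.38627488 -280.75420078   42.        ]
[239 183  28  32 560] [252.55892857 198.75535714]
[ 185  276   82   23 1686] [225.51067616 286.6915777 ]
```

View pics/w1.png

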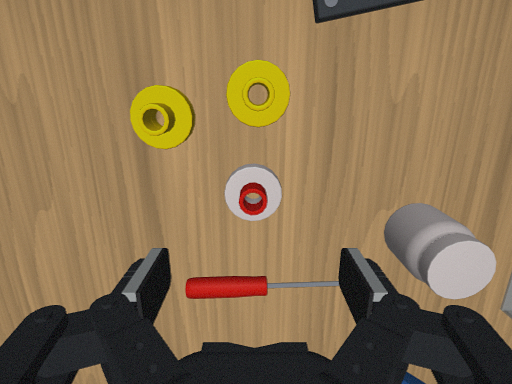

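Run:
```python
from h import *
im=cv2.cvtColor(cv2.imread('pics/w1.png'),cv2.COLOR_BGR2RGB)
W=viewer.camera_model('wrist')
hsv=cv2.cvtColor(im,cv2.COLOR_RGB2HSV)[150:235,210:300]
h,s,v=cv2.split(hsv)
m=(((s<50)&(v>110))|(((h<8)|(h>172))&(s>120))).astype(np.uint8)
m=cv2.morphologyEx(m,cv2.MORPH_CLOSE,np.ones((5,5)))
c=max(cv2.findContours(m,0,1)[0],key=cv2.contourArea)
e=cv2.fitEllipse(cv2.convexHull(c));print(e)
p=(e[0][0]+210,e[0][1]+150);print(p,onz(W,p,18),onz(W,p,9))
# render comparision: predicted circles
best=None
P=onz(W,p,16)
for z,r in((18,32),(42,15),(42,10),(0,32)):
    pts=np.array([proj(W,[P[0]+r*np.cos(a),P[1]+r*np.sin(a),z]) for a in np.linspace(0,6.28,60)])
    print(z,r,pts.min(0),pts.max(0))
print(cv2.boundingRect(c))
big=cv2.resize(im[150:235,210:300],None,fx=7,fy=7,interpolation=cv2.INTER_CUBIC)
for z,r in((18,32),(42,15),(42,10)):
    pts=np.array([(proj(W,[P[0]+r*np.cos(a),P[1]+r*np.sin(a),z])-(210,150)+.5)*7 for a in np.linspace(0,6.28,60)]).astype(int)
    cv2.polylines(big,[pts],True,(0,255,0),1)
save(big,'fit1.png')
```

```text
((42.74666976928711, 42.016876220703125), (56.91742706298828, 57.1158332824707), 72.23555755615234)
(252.7466697692871, 192.01687622070312) [ 461.59770441 -289.46569851   18.        ] [ 461.55978699 -292.39572055    9.        ]
18 32 [223.58042701 164.01320138] [281.88580947 219.44506497]
42 15 [237.95598834 185.8363442 ] [267.34329728 213.54064241]
42 10 [242.85559552 190.57426098] [262.44436626 209.04131983]
0 32 [225.10672021 160.49318949] [280.48671357 213.42413628]
(14, 14, 58, 57)
```

View pics/fit1.png

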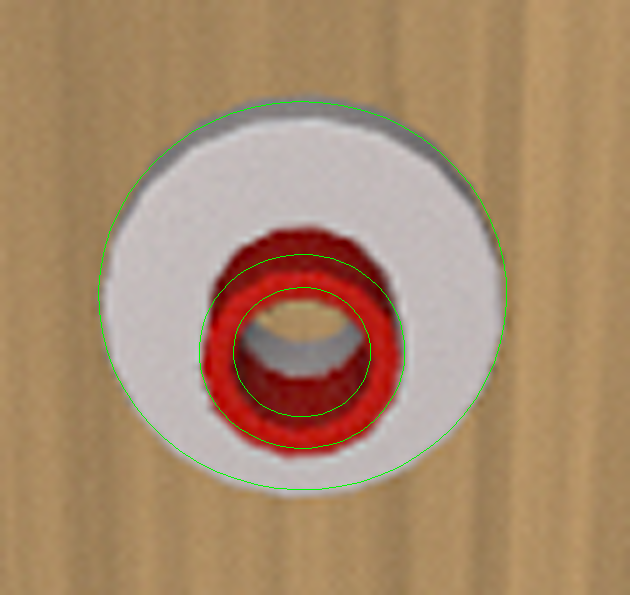

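```bash
python3 -m inch '[[8.5,4,-1.1,-0.1,0,0,0],[8.5,4,-1.1,-0.1,0,0,0],[8.5,3.5,0,0,0,0,0],[8.5,2.5,0,0,0,0,0],[8.5,1.6,0,0,0,0,0],[8.5,0.6,0,0,0,0,0],[8.5,0,0,0,0,0,0],[8.5,0,0,0,0,0,0]]' 20
python3 - <<'E'
from h import *
save(viewer.camera('wrist'),'w2.png')
E
```

```text
t: 3.05
position: [462.0, -292.6, 41.5]
tool_rot: [[0.002, -0.0, 1.0], [-0.002, 1.0, 0.0], [-1.0, -0.002, 0.002]]
wrist_force: [0.3, 0.0, -0.4]
finger_gap: 84.5
```

View pics/w2.png

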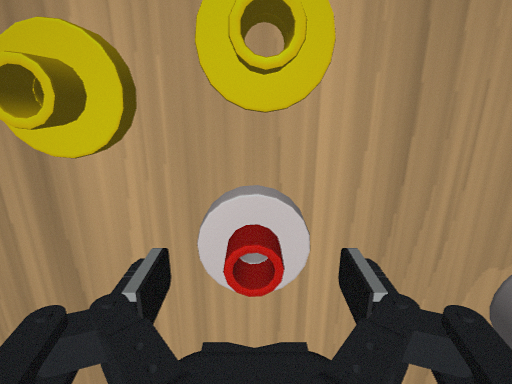

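The hub top is at (254,270), midway between the fingers. I'll squeeze once along x to centre it, open, turn 100° to the placing orientation and squeeze again.

```bash
python3 -m inch '[[2.0,0,0,0,0,0,0],[2.0,0,0,0,0,0,0],[2.0,0,0,0,0,0,0],[2,0,0,0,0,0,0],[2,0,0,0,0,0,0],[2,0,0,0,0,0,0],[2,0,0,0,0,0,0],[2,0,0,0,0,0,0]]' 20
python3 -m inch '[[7,0,0,0,0,0,0],[7,0,0,0,0,0,0],[7,0,0,0,-10,0,0],[7,0,0,0,-10,0,0],[7,0,0,0,-10,0,0],[7,0,0,0,-10,0,0],[7,0,0,0,-10,0,0],[7,0,0,0,-10,0,0],[7,0,0,0,-10,0,0],[7,0,0,0,-10,0,0],[7,0,0,0,-10,0,0],[7,0,0,0,-10,0,0]]' 20
python3 -m inch '[[2.0,0,0,0,0,0,0],[2.0,0,0,0,0,0,0],[2.0,0,0,0,0,0,0],[2,0,0,0,0,0,0],[2,0,0,0,0,0,0],[2,0,0,0,0,0,0],[2,0,0,0,0,0,0],[2,0,0,0,0,0,0]]' 30
python3 - <<'E'
from h import *
save(viewer.camera('wrist'),'w3.png')
E
```

```text
t: 4.1
position: [461.1, -292.0, 40.6]
tool_rot: [[0.0, -0.0, 1.0], [-0.0, 1.0, 0.0], [-1.0, -0.0, 0.0]]
wrist_force: [-0.8, 0.2, 4.6]
finger_gap: 29.9
t: 5.6
position: [460.9, -291.8, 39.9]
tool_rot: [[-0.0, -0.984, -0.179], [0.0, -0.179, 0.984], [-1.0, 0.0, 0.0]]
wrist_force: [-0.5, -0.1, 0.4]
finger_gap: 69.9
t: 6.6
position: [461.1, -292.1, 40.4]
tool_rot: [[0.0, -0.985, -0.174], [-0.0, -0.174, 0.985], [-1.0, -0.0, -0.0]]
wrist_force: [-0.1, -0.5, 0.6]
finger_gap: 28.8
```

View pics/w3.png

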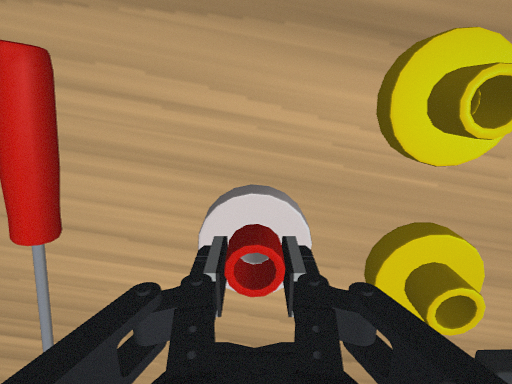

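Gripped at 28.8 mm. Next I lift and carry to a look position near the fixture.

```bash
python3 -m inch '[[2,-1,0,0,0,0,0],[2,-3,0,0,0,0,0],[2,-4,0,0,0,0,0],[2,-4,0,0,0,0,0],[2,-3,-0.5,3,0,0,0],[2,0,-1.6,5.6,0,0,0],[2,0,-1.6,5.6,0,0,0],[2,0,-1.6,5.6,0,0,0],[2,0,-1.6,5.6,0,0,0],[2,0,-1.6,5.6,0,0,0],[2,0,0,0,0,0,0],[2,0,0,0,0,0,0]]' 40
python3 - <<'E'
from h import *
W=viewer.camera_model('wrist');im=viewer.camera('wrist');save(im,'w4.png')
s=telemetry.sense();print(s['position'],s['finger_gap'],s['wrist_force'])
for th in ['spigot_seat','knob_top','fixture','latch_tip']:
    for d in viewer.landmark_of('wrist',th): print(th,d,onz(W,d['point'],dict(spigot_seat=20,knob_top=98,fixture=0,latch_tip=44)[th]))
E
```

```text
t: 8.15
position: [490.5, 28.0, 190.4]
tool_rot: [[-0.0, -0.985, -0.175], [-0.001, -0.175, 0.985], [-1.0, 0.001, -0.001]]
wrist_force: [-0.8, 0.0, -0.8]
finger_gap: 28.6
[490.65252372  27.33358535 190.35524059] 28.670816143009606 [-0.14964071 -0.1028095  -1.93569592]
spigot_seat {'point': [301.9, 234.5], 'confidence': 0.7} [544.72265651  90.68365713  20.        ]
knob_top {'point': [147.4, 277.7], 'confidence': 0.78} [571.6213938  -49.86530716  98.        ]
knob_top {'point': [253.9, 232.6], 'confidence': 0.43} [514.34659672  31.91313584  98.        ]
```

View pics/w4.png

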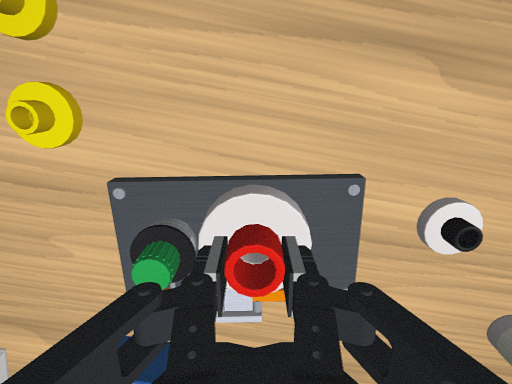

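The carried wheel hides the spigot. I'll move outward so the spigot shows above the wheel in the image.

```bash
python3 -m inch '[[2,0,-4.5,2,0,0,0],[2,0,-4.5,2,0,0,0],[2,0,-2,0,0,0,0],[2,0,0,0,0,0,0],[2,0,0,0,0,0,0],[2,0,0,0,0,0,0]]'
python3 - <<'E'
from h import *
W=viewer.camera_model('wrist');im=viewer.camera('wrist');save(im,'w5.png')
np.save('W5.npy',W,allow_pickle=True)
s=telemetry.sense();print(s['position'],s['finger_gap'])
for th in ['spigot_seat','knob_top','fixture','latch_tip']:
    for d in viewer.landmark_of('wrist',th): print(th,d,onz(W,d['point'],dict(spigot_seat=20,knob_top=98,fixture=0,latch_tip=44)[th]))
E
```

```text
t: 9.15
position: [591.3, 85.9, 190.1]
tool_rot: [[-0.001, -0.985, -0.173], [-0.0, -0.173, 0.985], [-1.0, 0.001, 0.0]]
wrist_force: [-0.8, 0.8, 0.3]
finger_gap: 28.9
[591.4304767   86.01746047 190.22643614] 28.89691599269071
spigot_seat {'point': [265.8, 133.5], 'confidence': 0.74} [544.54194771  89.39065533  20.        ]
knob_top {'point': [77.9, 147.6], 'confidence': 0.78} [569.48645236 -48.76116347  98.        ]
fixture {'point': [200.2, 129.5], 'confidence': 0.78} [554.45853809  22.32079434   0.        ]
latch_tip {'point': [268.5, 171.5], 'confidence': 0.59} [576.07885402  96.93696255  44.        ]
```

View pics/w5.png

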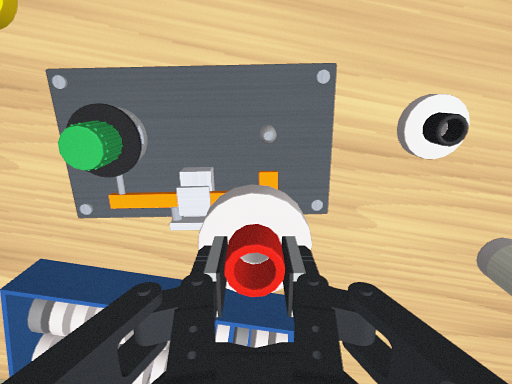

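```bash
cat > fit.py <<'E'
from h import *
from scipy.optimize import least_squares
W=np.load('W5.npy',allow_pickle=True).item()
im=cv2.cvtColor(cv2.imread('pics/w5.png'),cv2.COLOR_BGR2RGB)
big=cv2.resize(im[50:240,30:350],None,fx=2.5,fy=2.5,interpolation=cv2.INTER_CUBIC)
# auto: spigot blob
g=cv2.cvtColor(im,cv2.COLOR_RGB2GRAY)
c=g[115:155,250:290].astype(int);m=(c>c.min()+45).astype(np.uint8)
n,l,st,ce=cv2.connectedComponentsWithStats(m);i=1+np.argmax(st[1:,4]);print('spig',ce[i]+[250,115],st[i])
def F(p,P):
    x,y,a=p;return np.array([x+P[0]*np.cos(a)-P[1]*np.sin(a),y+P[0]*np.sin(a)+P[1]*np.cos(a),P[2]])
x,y=544.5,90; a=np.radians(10.3)
p0=[x+70*np.sin(a),y-70*np.cos(a),a]
def draw(p,name):
    b=big.copy()
    def pl(pts):
        q=np.array([(proj(W,F(p,P))-(30,50)+.5)*2.5 for P in pts]).astype(int);cv2.polylines(b,[q],True,(255,0,0),1)
    for z in(0,20):pl([(-62,-135,z),(88,-135,z),(88,135,z),(-62,135,z)])
    t=np.linspace(0,6.28,50)
    pl([(8*np.cos(u),70+8*np.sin(u),20) for u in t]);pl([(3*np.cos(u),70+3*np.sin(u),47) for u in t]);pl([(8*np.cos(u),70+8*np.sin(u),40) for u in t])
    pl([(17*np.cos(u),-70+17*np.sin(u),98) for u in t]);pl([(31*np.cos(u),-70+31*np.sin(u),64) for u in t])
    save(b,name)
E
python3 - <<'E'
from fit import *
print(p0);draw(p0,'f5.png')
E
```

```text
spig [269.4751773  133.92907801] [ 13  12  13  14 141]
[np.float64(557.0161550581445), np.float64(21.12804734465209), np.float64(0.17976891295541594)]
```

View pics/f5.png

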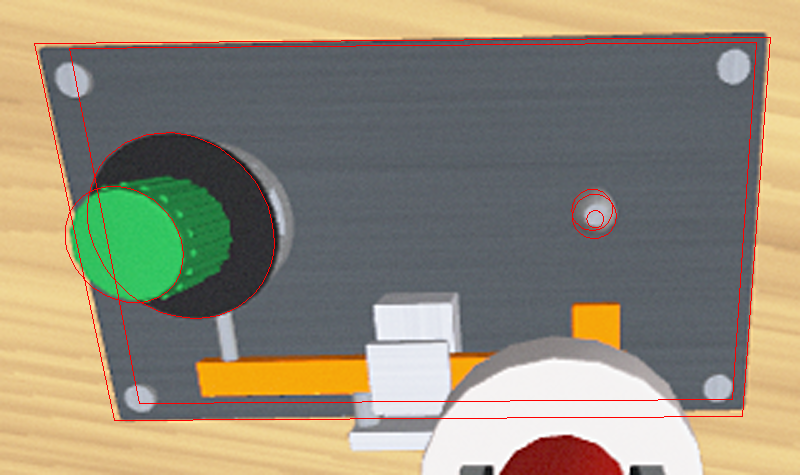

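Run:
```python
from fit import *
obs=[((-62,-135,20),(41,47)),((-62,135,20),(767,34)),((88,135,20),(742,409)),((88,-135,20),(116,419)),((0,70,45),(599,214)),((0,-70,98),(127,242))]
def r(p): return np.concatenate([proj(W,F(p,P))-(np.array(q)/2.5-.5+(30,50)) for P,q in obs])
s=least_squares(r,p0);p=s.x;print(p,np.degrees(p[2]),np.round(s.fun,1))
print('seat',F(p,(0,70,20)),'knob',F(p,(0,-70,98)))
draw(p,'f5b.png')
# tip in image of held wheel axis
```

```text
spig [269.4751773  133.92907801] [ 13  12  13  14 141]
[5.55998255e+02 2.15588542e+01 1.86247126e-01] 10.671174284258317 [-2.2 -1.5  1.8 -0.7  1.4  1.4  0.6  0.7 -0.9  0.3 -0.3  1. ]
seat [543.03619855  90.34827991  20.        ] knob [568.96031157 -47.23057153  98.        ]
```

View pics/f5b.png

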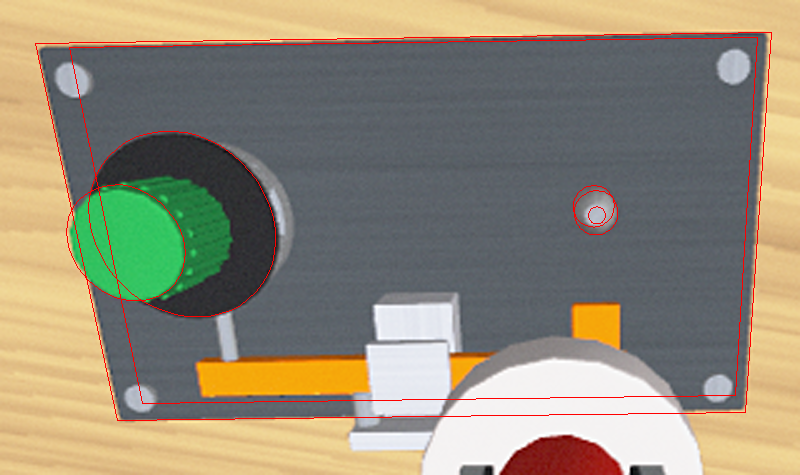

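```bash
python3 -m inch '[[2,3,0,0,0,0,0],[2,4,0,0,0,0,0],[2,1,0,0,0,0,0],[2,0,0,0,0,0,0],[2,0,0,0,0,0,0],[2,0,0,0,0,0,0]]'
python3 - <<'E'
from h import *
s=telemetry.sense();W=viewer.camera_model('wrist');im=viewer.camera('wrist');save(im,'w6.png')
np.save('W6.npy',W,allow_pickle=True)
print(s['position'],s['finger_gap'],'cam',ray(W,(254,192))[0])
T=s['position'];print('hubtop pred',proj(W,T+[0,0,2]))
for d in viewer.landmark_of('wrist','spigot_seat'): print(d,onz(W,d['point'],20))
E
```

```text
t: 10.15
position: [593.7, 86.6, 112.3]
tool_rot: [[0.004, -0.985, -0.174], [0.0, -0.174, 0.985], [-1.0, -0.004, -0.0]]
wrist_force: [0.3, -0.5, -0.9]
finger_gap: 28.6
[593.73551058  86.63861725 112.2876525 ] 28.64734351800698 cam [513.87279054  72.65965587 235.40867259]
hubtop pred [254.22248259 274.01519695]
{'point': [272.7, 138.8], 'confidence': 0.9} [541.60636249  91.09163226  20.        ]
```

View pics/w6.png

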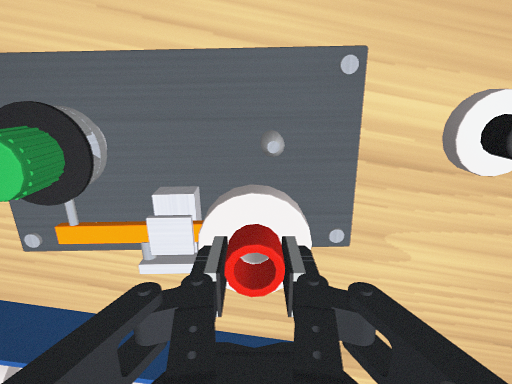

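Run:
```python
from h import *
W=np.load('W6.npy',allow_pickle=True).item()
im=cv2.cvtColor(cv2.imread('pics/w6.png'),cv2.COLOR_BGR2RGB)
a=cv2.resize(im[120:170,250:300],None,fx=8,fy=8,interpolation=cv2.INTER_CUBIC)
b=cv2.resize(im[215:305,209:299],(400,400),interpolation=cv2.INTER_CUBIC)
save(np.hstack([a,b]),'c6.png')
for z in(47,):
  for p in((274,146),(274.5,147)): print(p,onz(W,p,z),onz(W,(p[0],p[1]+3),z))
g=cv2.cvtColor(im,cv2.COLOR_RGB2HSV);r=(((g[...,0]<8)|(g[...,0]>172))&(g[...,1]>150)&(g[...,2]>140)).astype(np.uint8)
c=max(cv2.findContours(r,0,1)[0],key=cv2.contourArea);print(cv2.boundingRect(c),cv2.fitEllipse(cv2.convexHull(c)))
```

```text
(274, 146) [542.47406879  90.47715862  47.        ] [544.36374329  90.84949446  47.        ]
(274.5, 147) [543.04740693  90.91601051  47.        ] [544.9409515   91.29015709  47.        ]
(224, 227, 61, 70) ((255.33729553222656, 262.9784240722656), (59.082908630371094, 70.97154235839844), 15.911613464355469)
```

View pics/c6.png

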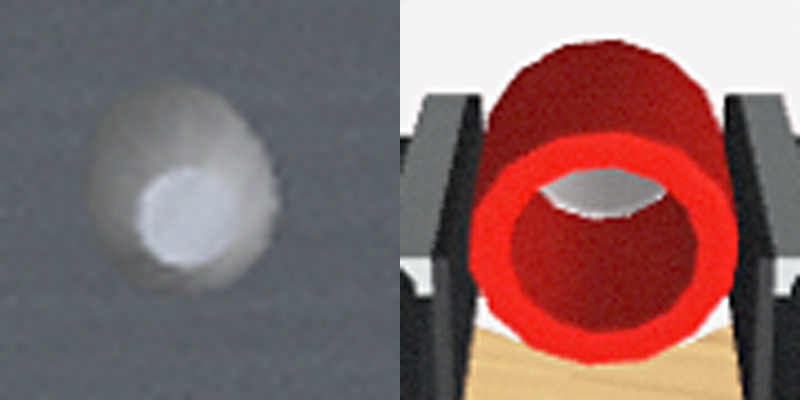

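```bash
python3 -m inch '[[2,0,2.4,0.6,0,0,0],[2,0,2.4,0.6,0,0,0],[2,1,0,0,0,0,0],[2,0.9,0,0,0,0,0],[2,0,0,0,0,0,0],[2,0,0,0,0,0,0],[2,0,0,0,0,0,0]]'
python3 - <<'E'
from h import *
save(viewer.camera('side'),'s7.png');save(viewer.camera('scene'),'sc7.png');s=telemetry.sense();print(s['position'],s['wrist_force'],s['wrist_torque'])
a=cv2.imread('pics/s7.png')[140:230,215:315];b=cv2.imread('pics/sc7.png')[155:245,200:300]
cv2.imwrite('pics/c7.png',np.hstack([cv2.resize(x,(400,360),interpolation=cv2.INTER_CUBIC) for x in(a,b)]))
E
```

```text
t: 11.12
position: [543.6, 90.0, 91.6]
tool_rot: [[0.001, -0.985, -0.174], [0.0, -0.174, 0.985], [-1.0, -0.001, -0.0]]
wrist_force: [-0.5, 0.3, -1.1]
finger_gap: 29.0
[543.37035941  90.02352357  91.5970967 ] [-0.16423351  0.11474715 -1.41062994] [-0.01128302 -0.0495126  -0.02638444]
```

View pics/c7.png

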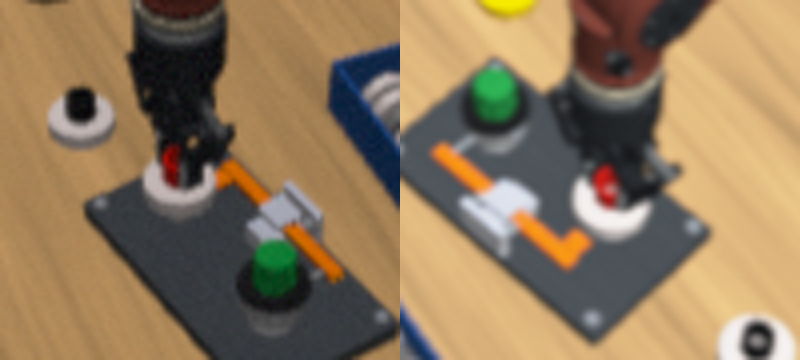

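The wheel hangs over the spigot in both views: side crop (180,185), scene crop (610,205). I'll descend in small steps and watch the force.

```bash
python3 -m inch '[[2,0.3,-0.1,0,0,0,0],[2,0.3,0,0,0,0,0],[2,0.2,0,0,0,0,0],[2,0,0,0,0,0,0]]'
python3 -m inch '[[2,0.25,0,0,0,0,0],[2,0.25,0,0,0,0,0],[2,0,0,0,0,0,0]]'
python3 -c "
from h import *
s=telemetry.sense();print(s['position'],s['wrist_force'],s['wrist_torque'])"
```

```text
t: 11.72
position: [543.6, 90.2, 82.9]
tool_rot: [[-0.001, -0.985, -0.174], [-0.0, -0.174, 0.985], [-1.0, 0.001, 0.0]]
wrist_force: [0.4, 0.1, -0.5]
finger_gap: 28.9
t: 12.1
position: [543.6, 90.2, 78.0]
tool_rot: [[-0.001, -0.985, -0.174], [-0.0, -0.174, 0.985], [-1.0, 0.001, 0.0]]
wrist_force: [-0.3, 0.4, -1.2]
finger_gap: 28.6
[543.63650618  90.19754016  77.9796163 ] [-0.28983665  0.40181532 -1.15434164] [ 0.02943676 -0.00843025  0.00697009]
```

```bash
python3 -m inch '[[2,0.3,0,0,0,0,0],[2,0.4,0,0,0,0,0],[2,0.4,0,0,0,0,0],[2,0.2,0,0,0,0,0],[2,0,0,0,0,0,0]]'
python3 -m inch '[[2,0.2,0,0,0,0,0],[2,0.1,0,0,0,0,0],[2,0,0,0,0,0,0]]'
python3 -m inch '[[2,0.1,0,0,0,0,0],[2,0,0,0,0,0,0]]'
```

```text
t: 12.72
position: [543.7, 90.2, 65.0]
tool_rot: [[-0.001, -0.985, -0.174], [-0.0, -0.174, 0.985], [-1.0, 0.001, 0.0]]
wrist_force: [-0.4, -0.1, -1.0]
finger_gap: 28.6
t: 13.1
position: [543.8, 90.2, 62.2]
tool_rot: [[-0.0, -0.985, -0.174], [-0.0, -0.174, 0.985], [-1.0, 0.0, 0.0]]
wrist_force: [-0.5, -0.2, -0.9]
finger_gap: 28.9
t: 13.35
position: [543.8, 90.2, 61.2]
tool_rot: [[-0.0, -0.985, -0.174], [-0.0, -0.174, 0.985], [-1.0, 0.0, -0.0]]
wrist_force: [0.9, -0.9, -1.3]
finger_gap: 28.8
```

```bash
python3 -m inch '[[2,0.07,0,0,0,0,0],[2,0,0,0,0,0,0]]'
python3 -m inch '[[2,0.05,0,0,0,0,0],[2,0,0,0,0,0,0]]'
```

```text
t: 13.6
position: [543.9, 90.2, 60.5]
tool_rot: [[-0.0, -0.985, -0.174], [-0.0, -0.174, 0.985], [-1.0, 0.0, 0.0]]
wrist_force: [0.7, 0.2, 0.5]
finger_gap: 28.6
t: 13.85
position: [543.9, 90.2, 60.4]
tool_rot: [[-0.0, -0.985, -0.174], [-0.0, -0.174, 0.985], [-1.0, 0.0, -0.0]]
wrist_force: [-0.3, -0.5, 1.1]
finger_gap: 28.6
```

It made contact at 60.4, so it's seated. I'll release and go up.

```bash
python3 -m inch '[[4,0,0,0,0,0,0],[5.5,0,0,0,0,0,0],[5.5,0,0,0,0,0,0],[5.5,-1,0,0,0,0,0],[5.5,-3,0,0,0,0,0],[5.5,-4,0,0,0,0,0],[8.5,-4,-3,0,0,0,0],[8.5,0,-3,0,0,0,0],[8.5,0,0,0,0,0,0],[8.5,0,0,0,0,0,0]]'
python3 - <<'E'
from h import *
W=viewer.camera_model('wrist');im=viewer.camera('wrist');save(im,'w8.png');np.save('W8.npy',W,allow_pickle=True)
for n in('side','scene'):save(viewer.camera(n),n+'8.png')
for d in viewer.landmark_of('wrist','knob_top'): print(d,onz(W,d['point'],98))
a=cv2.imread('pics/side8.png')[140:240,215:315];b=cv2.imread('pics/scene8.png')[155:255,200:300]
cv2.imwrite('pics/c8.png',np.hstack([cv2.resize(x,(400,400),interpolation=cv2.INTER_CUBIC) for x in(a,b)]))
E
```

```text
t: 15.1
position: [601.9, 100.6, 179.6]
tool_rot: [[-0.002, -0.985, -0.174], [-0.0, -0.174, 0.985], [-1.0, 0.002, 0.0]]
wrist_force: [-0.2, -0.5, 0.5]
finger_gap: 84.8
{'point': [47.8, 131.3], 'confidence': 0.65} [569.60577674 -48.4306738   98.        ]
```

View pics/w8.png

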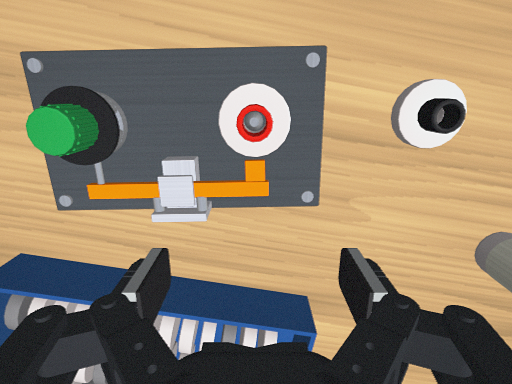

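View pics/c8.png

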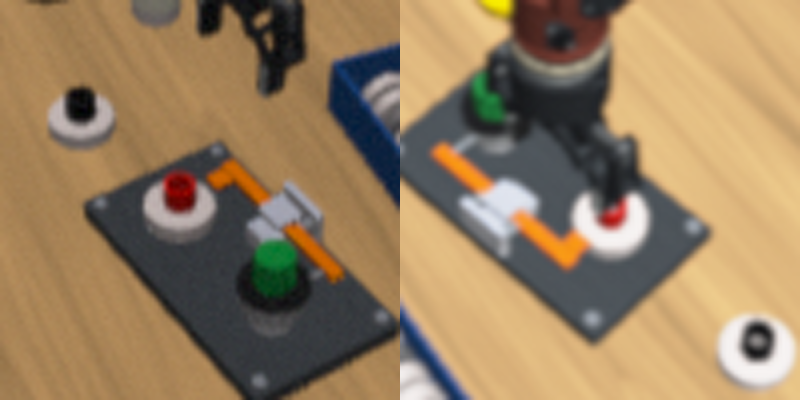

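The wheel is seated, with the spigot centred in the bore at (255,121) and the latch still out. Now to the knob.

```bash
python3 -m inch '[[8.5,0,2,-5,0,0,0],[8.5,0,2,-5,0,0,0],[8.5,1,1.8,-4,0,0,0],[8.5,2,0,0,0,0,0],[8.5,0,0,0,0,0,0],[8.5,0,0,0,0,0,0]]' 40
python3 - <<'E'
from h import *
s=telemetry.sense();W=viewer.camera_model('wrist');im=viewer.camera('wrist');save(im,'w9.png')
print(s['position'],s['qpos'].round(1),proj(W,[569.5,-47.6,98]))
E
```

```text
t: 16.05
position: [570.2, -46.2, 150.0]
tool_rot: [[-0.0, -0.985, -0.175], [0.0, -0.175, 0.985], [-1.0, 0.0, 0.0]]
wrist_force: [0.2, 0.8, 0.5]
finger_gap: 84.9
[570.22383874 -46.21517993 149.98894864] [ -11.7   12.2  104.3    0.    63.6 -111.8] [252.22036762 224.91379962]
```

View pics/w9.png

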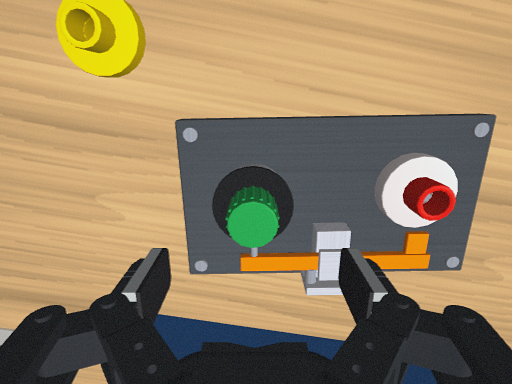

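```bash
python3 -m inch '[[7,2,0,-0.15,0,0,0],[7,3,0,0,0,0,0],[7,1.5,0,0,0,0,0],[7,0,0,0,0,0,0],[7,0,0,0,0,0,0]]' 40
python3 - <<'E'
from h import *
save(viewer.camera('wrist'),'w10.png'); save(viewer.camera('side'),'s10.png')
f=[];
s=telemetry.sense();print(s['position'],s['wrist_force'],s['wrist_torque'])
E
```

```text
t: 16.73
position: [571.2, -48.9, 85.8]
tool_rot: [[0.001, -0.985, -0.174], [-0.0, -0.174, 0.985], [-1.0, -0.001, -0.001]]
wrist_force: [0.2, 0.2, 0.1]
finger_gap: 70.3
[571.60173437 -48.98722803  86.39549992] [ 0.61977058  0.26097482 -0.23317034] [-0.01039698  0.01354817  0.01154554]
```

View pics/w10.png

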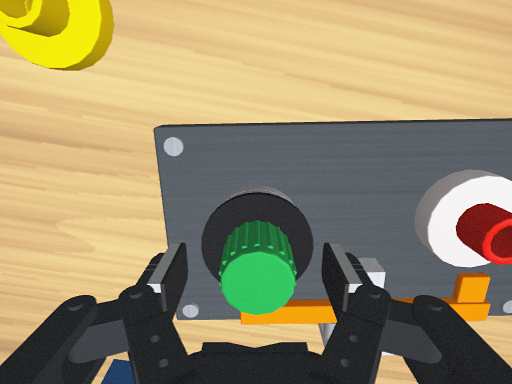

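Run:
```python
from h import *
W=viewer.camera_model('wrist');s=telemetry.sense();print(s['position'])
T=s['position'];print(proj(W,[T[0],T[1],98]), onz(W,(258-.7,283+3.5),98))
```

```text
[571.60173437 -48.98722803  86.39549992]
[254.19041216 286.41182646] [571.40785496 -47.61644274  98.        ]
```

```bash
python3 -m inch '[[7,0,0,0.12,0,0,0],[3,0,0,0,0,0,0],[3,0,0,0,0,0,0],[3,0,0,0,0,0,0],[3,0,0,0,0,0,0],[3,0,0,0,0,0,0],[3,0,0,0,0,0,0],[3,0,0,0,0,0,0]]' 40
cat > st.py <<'E'
from h import *
import sys
F=[];T=[]
for i in range(int(sys.argv[1]) if len(sys.argv)>1 else 1):
    im=viewer.camera('side'); s=telemetry.sense();F.append(s['wrist_force']);T.append(s['wrist_torque'])
hsv=cv2.cvtColor(im,cv2.COLOR_RGB2HSV);h,S,v=cv2.split(hsv)
m=((h>8)&(h<19)&(S>200)&(v>120)).astype(np.uint8); m[:170]=0;m[225:]=0;m[:,:255]=0;m[:,310:]=0
y,x=np.nonzero(m[:, :285]);t=x<276
print('t',round(s['t'],2),'pos',s['position'].round(1),'F',np.mean(F,0).round(2),'Tz',np.mean(T,0).round(3),'gap',s['finger_gap'].round(1),'q6',s['qpos'][5].round(1),'orange n',len(x),'c',x.mean().round(2),y.mean().round(2),'tip',t.sum(),x[t].mean().round(2),y[t].mean().round(2))
cv2.imwrite('pics/last.png',cv2.resize(cv2.cvtColor(im,cv2.COLOR_RGB2BGR)[165:235,235:315],(640,560),interpolation=cv2.INTER_CUBIC))
E
python3 st.py 4
```

```text
t: 17.82
position: [570.4, -47.6, 85.2]
tool_rot: [[0.0, -0.985, -0.174], [-0.0, -0.174, 0.985], [-1.0, -0.0, -0.0]]
wrist_force: [-0.4, 0.8, 1.4]
finger_gap: 33.4Traceback (most recent call last):
  File "st.py", line 9, in <module>
    print('t',round(s['t'],2),'pos',s['position'].round(1),'F',np.mean(F,0).round(2),'Tz',np.mean(T,0).round(3),'gap',s['finger_gap'].round(1),'q6',s['qpos'][5].round(1),'orange n',len(x),'c',x.mean().round(2),y.mean().round(2),'tip',t.sum(),x[t].mean().round(2),y[t].mean().round(2))
                                                                                                                      ^^^^^^^^^^^^^^^^^^^^^
AttributeError: 'float' object has no attribute 'round'
```

```bash
sed -i "s/s\['finger_gap'\].round(1)/round(s['finger_gap'],1)/" st.py; sed -i "s/^print('t'/np.set_printoptions(suppress=True)\nprint('t'/" st.py; python3 st.py 4
```

```text
t 18.23 pos [570.3 -47.6  85.2] F [-0.22  0.85  2.39] Tz [ 0.087  0.041 -0.014] gap 32.9 q6 -111.8 orange n 15 c 268.8 184.33 tip 15 268.8 184.33
```

View pics/last.png

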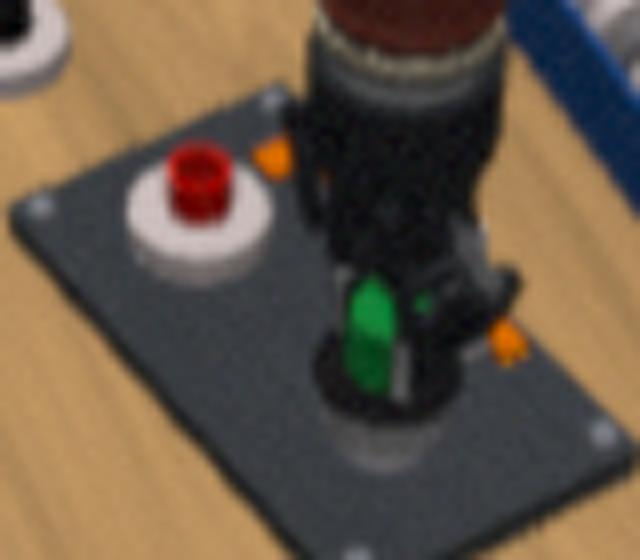

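Gripped. The latch tip shows at side crop (275,157) and is still out. I'll push in about 6 mm in steps.

```bash
cat >> st.py <<'E'
im=viewer.camera('scene')
hsv=cv2.cvtColor(im,cv2.COLOR_RGB2HSV);h,S,v=cv2.split(hsv)
m=((h>8)&(h<19)&(S>200)&(v>120)).astype(np.uint8);m[:185]=0;m[225:]=0;m[:,:200]=0;m[:,260:]=0
y,x=np.nonzero(m);print('scene n',len(x),x.mean().round(2),y.mean().round(2))
cv2.imwrite('pics/last2.png',cv2.resize(cv2.cvtColor(im,cv2.COLOR_RGB2BGR)[160:230,195:275],(640,560),interpolation=cv2.INTER_CUBIC))
E
python3 -m inch '[[3,0.2,0,0,0,0,0],[3,0.2,0,0,0,0,0],[3,0,0,0,0,0,0],[3,0,0,0,0,0,0]]' 40
python3 st.py 3
```

```text
t: 18.73
position: [570.4, -47.6, 81.2]
tool_rot: [[0.0, -0.985, -0.174], [-0.0, -0.174, 0.985], [-1.0, -0.0, -0.0]]
wrist_force: [-0.0, 0.5, 4.3]
finger_gap: 33.1
t 18.88 pos [570.4 -47.6  81.2] F [0.22 0.81 4.06] Tz [ 0.117  0.077 -0.011] gap 33.0 q6 -111.8 orange n 14 c 268.71 184.5 tip 14 268.71 184.5
scene n 109 229.18 208.2
```

View pics/last2.png

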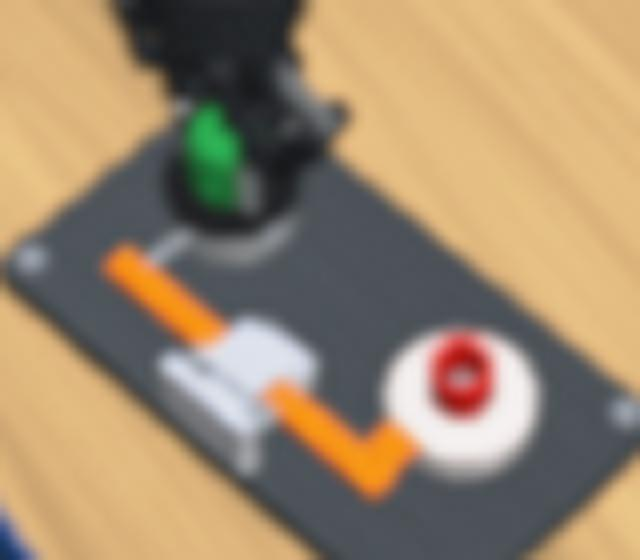

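```bash
python3 -m inch '[[3,0.2,0,0,0,0,0],[3,0,0,0,0,0,0],[3,0,0,0,0,0,0]]' 40
python3 st.py 4
python3 - <<'E'
from h import *
save(viewer.camera('wrist'),'w11.png')
E
```

```text
t: 19.3
position: [570.4, -47.6, 79.6]
tool_rot: [[0.0, -0.985, -0.174], [0.0, -0.174, 0.985], [-1.0, -0.0, -0.0]]
wrist_force: [-0.7, 1.3, 6.0]
finger_gap: 32.9
t 19.5 pos [570.5 -47.6  79.7] F [-1.68  0.7   6.74] Tz [ 0.178  0.26  -0.004] gap 33.0 q6 -111.8 orange n 14 c 268.71 184.5 tip 14 268.71 184.5
scene n 107 228.87 208.02
```

View pics/w11.png

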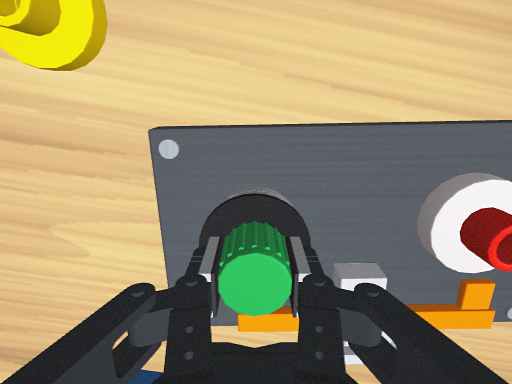

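```bash
python3 -m inch '[[3,0.07,0,0,0,0,0],[3,0,0,0,0,0,0],[3,0,0,0,0,0,0]]' 40
python3 st.py 4
```

```text
t: 19.98
position: [570.5, -47.6, 79.0]
tool_rot: [[0.0, -0.985, -0.174], [-0.0, -0.174, 0.985], [-1.0, -0.0, -0.0]]
wrist_force: [-0.4, 1.7, 6.9]
finger_gap: 32.7
t 20.18 pos [570.5 -47.6  79. ] F [-1.45  0.89  6.88] Tz [0.213 0.265 0.028] gap 32.9 q6 -111.8 orange n 14 c 268.71 184.5 tip 14 268.71 184.5
scene n 108 229.18 208.23
```

Depth is now about 6.2 mm. I'll start turning clockwise, which is + about tool x.

```bash
for i in 1; do :; done; python3 -m inch '[[3,0,0,0,4,0,0],[3,0,0,0,4,0,0],[3,0,0,0,4,0,0],[3,0,0,0,0,0,0]]' 40
python3 st.py 2
python3 -m inch '[[3,0,0,0,4,0,0],[3,0,0,0,4,0,0],[3,0,0,0,4,0,0],[3,0,0,0,0,0,0]]' 40
python3 st.py 2
```

```text
t: 20.72
position: [570.5, -47.7, 79.2]
tool_rot: [[0.0, -0.999, 0.036], [-0.0, 0.036, 0.999], [-1.0, -0.0, 0.0]]
wrist_force: [-1.2, 0.6, 7.8]
finger_gap: 33.1
t 20.82 pos [570.5 -47.6  79.2] F [-2.11  0.92  8.01] Tz [ 0.223  0.321 -0.063] gap 32.9 q6 -99.8 orange n 26 c 269.96 183.65 tip 26 269.96 183.65
scene n 108 229.18 208.23
t: 21.38
position: [570.6, -47.6, 79.2]
tool_rot: [[0.0, -0.97, 0.243], [0.0, 0.243, 0.97], [-1.0, -0.0, 0.0]]
wrist_force: [-1.7, 1.4, 8.1]
finger_gap: 32.8
t 21.48 pos [570.6 -47.6  79.2] F [-1.95  0.17  7.86] Tz [ 0.243  0.322 -0.05 ] gap 32.8 q6 -87.8 orange n 26 c 269.96 183.65 tip 26 269.96 183.65
scene n 107 229.06 208.18
```

View pics/last2.png

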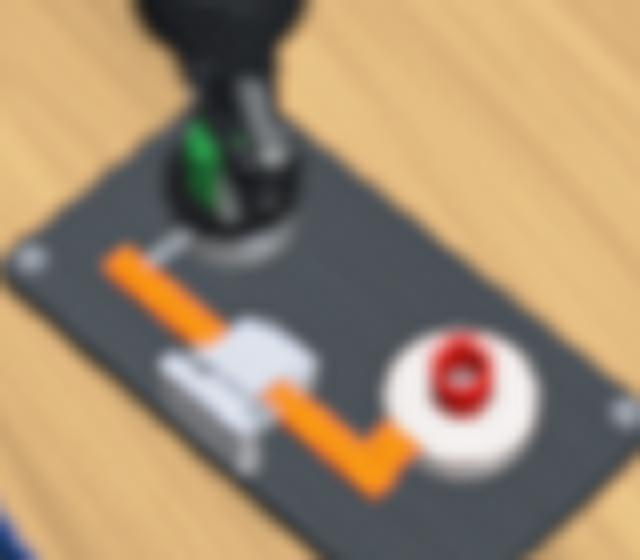

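```bash
python3 -m inch '[[3,0,0,0,4,0,0],[3,0,0,0,4,0,0],[3,0,0,0,4,0,0],[3,0,0,0,0,0,0]]' 40 | grep -E "^t|force"
python3 st.py 2
python3 -m inch '[[3,0,0,0,3,0,0],[3,0,0,0,3,0,0],[3,0,0,0,0,0,0]]' 40| grep -E "^t|force"
python3 st.py 2
```

```text
t: 22.02
tool_rot: [[0.001, -0.898, 0.439], [-0.0, 0.439, 0.898], [-1.0, -0.0, 0.0]]
wrist_force: [-1.2, 0.5, 7.6]
t 22.12 pos [570.6 -47.7  79.3] F [-1.72  1.26  8.01] Tz [ 0.245  0.358 -0.086] gap 32.6 q6 -75.8 orange n 26 c 269.96 183.65 tip 26 269.96 183.65
scene n 106 229.11 208.15
t: 22.55
tool_rot: [[0.001, -0.848, 0.531], [-0.0, 0.531, 0.848], [-1.0, -0.001, 0.0]]
wrist_force: [-2.1, -0.1, 7.8]
t 22.65 pos [570.6 -47.7  79.3] F [-1.72  0.33  7.13] Tz [ 0.244  0.299 -0.116] gap 33.2 q6 -69.8 orange n 26 c 269.96 183.65 tip 26 269.96 183.65
scene n 108 229.09 208.19
```

```bash
python3 -m inch '[[3,0,0,0,3,0,0],[3,0,0,0,3,0,0],[3,0,0,0,0,0,0]]' 40| grep -E "^t:"
python3 st.py 2
```

```text
t: 23.08
t 23.18 pos [570.6 -47.7  79.3] F [-1.54  0.09  8.17] Tz [ 0.22   0.307 -0.044] gap 33.5 q6 -63.8 orange n 26 c 269.96 183.65 tip 26 269.96 183.65
scene n 110 229.05 208.16
```

```bash
python3 -m inch '[[3,0,0,0,3,0,0],[3,0,0,0,3,0,0],[3,0,0,0,0,0,0]]' 40| grep -E "^t:"
python3 st.py 2
```

```text
t: 23.6
t 23.7 pos [570.6 -47.7  79.3] F [-1.5   0.31  7.92] Tz [ 0.239  0.325 -0.067] gap 33.1 q6 -57.8 orange n 26 c 269.96 183.65 tip 26 269.96 183.65
scene n 109 229.07 208.19
```

```bash
python3 -m inch '[[3,0,0,0,3,0,0],[3,0,0,0,3,0,0],[3,0,0,0,0,0,0]]' 40| grep -E "^t:"
python3 st.py 2
```

```text
t: 24.12
t 24.23 pos [570.6 -47.7  79.3] F [-1.72  0.33  7.63] Tz [ 0.208  0.31  -0.086] gap 33.1 q6 -51.8 orange n 26 c 269.96 183.65 tip 26 269.96 183.65
scene n 107 229.04 208.11
```

Run:
```python
from h import *
save(viewer.camera('wrist'),'w12.png')
```

```text
(no output)
```

View pics/w12.png

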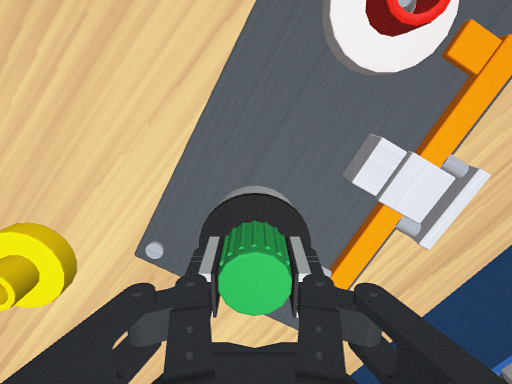

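```bash
python3 -m inch '[[3,0,0,0,3,0,0],[3,0,0,0,3,0,0],[3,0,0,0,0,0,0]]' 40| grep -E "^t:"
python3 st.py 2
```

```text
t: 24.7
t 24.8 pos [570.6 -47.7  79.3] F [-1.81  0.41  7.78] Tz [ 0.182  0.276 -0.061] gap 33.3 q6 -45.8 orange n 26 c 269.96 183.65 tip 26 269.96 183.65
scene n 108 229.09 208.19
```

```bash
python3 -m inch '[[3,0,0,0,3,0,0],[3,0,0,0,3,0,0],[3,0,0,0,0,0,0]]' 40| grep -E "^t:"
python3 st.py 2
```

```text
t: 25.22
t 25.32 pos [570.6 -47.7  79.3] F [-1.86  0.4   8.22] Tz [ 0.185  0.333 -0.078] gap 32.9 q6 -39.8 orange n 25 c 270.08 183.6 tip 25 270.08 183.6
scene n 109 229.18 208.25
```

```bash
python3 -m inch '[[3,0,0,0,3,0,0],[3,0,0,0,3,0,0],[3,0,0,0,0,0,0]]' 40| grep -E "^t:"
python3 st.py 2
```

```text
t: 25.75
t 25.85 pos [570.6 -47.8  79.3] F [-2.19  0.31  7.47] Tz [ 0.207  0.34  -0.116] gap 33.0 q6 -33.8 orange n 26 c 269.96 183.65 tip 26 269.96 183.65
scene n 108 229.09 208.19
```

```bash
python3 -m inch '[[3,0,0,0,3,0,0],[3,0,0,0,3,0,0],[3,0,0,0,0,0,0]]' 40| grep -E "^t:"
python3 st.py 2
```

```text
t: 26.28
t 26.38 pos [570.7 -48.   79.3] F [-2.24 -0.36  7.73] Tz [ 0.148  0.291 -0.163] gap 32.8 q6 -27.8 orange n 28 c 269.93 183.5 tip 28 269.93 183.5
scene n 105 229.86 207.77
```

Run:
```python
import cv2,numpy as np
cv2.imwrite('pics/cmp.png',np.hstack([cv2.resize(cv2.imread('pics/last.png'),(400,350)),cv2.resize(cv2.imread('pics/last2.png'),(400,350))]))
```

```text
(no output)
```

View pics/cmp.png

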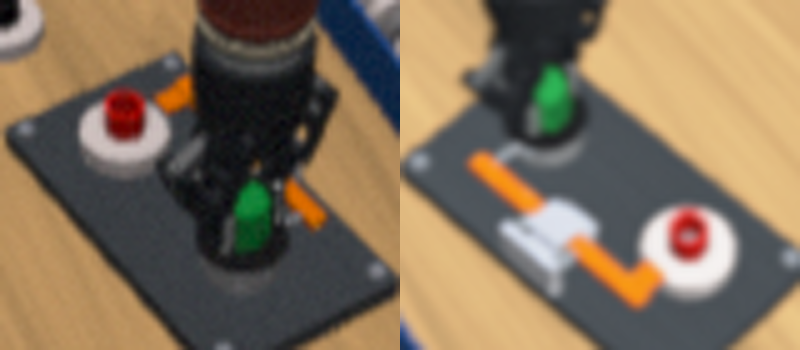

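The orange centroid has moved about 45% of the expected home travel, so the latch is on the lead-in. From here I use smaller steps.

```bash
python3 -m inch '[[3,0,0,0,3,0,0],[3,0,0,0,0,0,0]]' 40| grep -E "^t:"
python3 st.py 3
```

```text
t: 26.68
t 26.82 pos [570.7 -47.9  79.3] F [-1.86  0.05  7.8 ] Tz [ 0.121  0.299 -0.154] gap 33.0 q6 -24.8 orange n 31 c 269.61 183.77 tip 31 269.61 183.77
scene n 105 229.95 207.1
```

```bash
python3 -m inch '[[3,0,0,0,3,0,0],[3,0,0,0,0,0,0]]' 40| grep -E "^t:"
python3 st.py 3
```

```text
t: 27.12
t 27.27 pos [570.7 -47.9  79.3] F [-1.82 -0.17  7.67] Tz [ 0.17   0.347 -0.12 ] gap 33.1 q6 -21.8 orange n 34 c 269.53 183.91 tip 34 269.53 183.91
scene n 106 230.47 206.91
```

```bash
python3 -m inch '[[3,0,0,0,2,0,0],[3,0,0,0,0,0,0]]' 40| grep -E "^t:"
python3 st.py 4
```

```text
t: 27.58
t 27.77 pos [570.7 -47.7  79.3] F [-1.76  0.4   7.4 ] Tz [ 0.198  0.349 -0.07 ] gap 33.0 q6 -19.8 orange n 34 c 269.32 183.97 tip 34 269.32 183.97
scene n 106 230.48 206.89
```

View pics/last2.png

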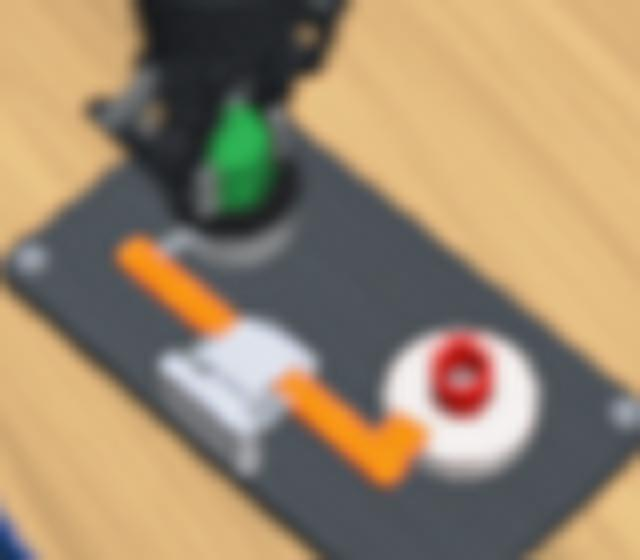

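The centroid has levelled off at (230.48,206.89), the full predicted shift. The finger overlaps the flange at scene crop (410,435), and the torque has fallen back. I'll ease the push off by 2 mm and check that it holds.

```bash
python3 -m inch '[[3,-0.1,0,0,0,0,0],[3,-0.1,0,0,0,0,0],[3,0,0,0,0,0,0]]' 40| grep -E "^t:"
python3 st.py 3
python3 -m inch '[[4.5,0,0,0,0,0,0],[6,0,0,0,0,0,0],[6,0,0,0,0,0,0],[6,0,0,0,0,0,0],[6,0,0,0,0,0,0]]' 40| grep -E "^t:|gap|pos"
python3 st.py 2
```

```text
t: 28.2
t 28.35 pos [570.6 -47.7  81.1] F [-0.78  0.64  6.25] Tz [ 0.159  0.212 -0.067] gap 33.0 q6 -19.8 orange n 36 c 269.31 184.0 tip 36 269.31 184.0
scene n 106 230.42 206.84
t: 29.02
position: [570.2, -47.6, 80.3]
finger_gap: 59.9
t 29.12 pos [570.2 -47.6  80.4] F [-0.42 -0.02  0.25] Tz [-0.017 -0.003  0.005] gap 59.7 q6 -19.8 orange n 35 c 269.43 183.97 tip 35 269.43 183.97
scene n 104 230.33 206.74
```

Released, and the latch stays home. Now I rise and move clear towards the base, then look.

```bash
python3 -m inch '[[7,-2,0,0,0,0,0],[7,-4,0,0,0,0,0],[7,-5,0,0,0,0,0],[7,-3,-3,0,0,0,0],[7,0,-3,3,0,0,0],[7,0,0,0,0,0,0],[7,0,0,0,0,0,0],[7,0,0,0,0,0,0]]' 40| grep -E "^t:|gap|pos|force"
python3 st.py 2
python3 - <<'E'
from h import *
save(viewer.camera('wrist'),'w13.png')
a=cv2.imread('pics/last.png');b=cv2.imread('pics/last2.png')
cv2.imwrite('pics/cmp2.png',np.hstack([cv2.resize(a,(400,350)),cv2.resize(b,(400,350))]))
E
```

```text
t: 30.18
position: [607.4, -102.1, 220.2]
wrist_force: [0.5, -0.3, 0.3]
finger_gap: 70.1
t 30.27 pos [ 607.6 -102.1  220.2] F [ 0.37  0.2  -0.06] Tz [-0.031  0.014 -0.034] gap 70.2 q6 -24.1 orange n 75 c 272.75 185.72 tip 53 270.81 184.53
scene n 106 230.48 206.89
```

View pics/w13.png

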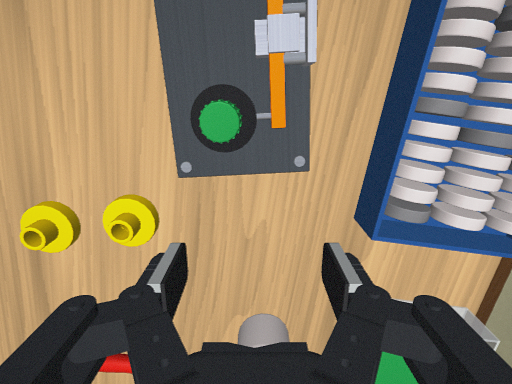

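View pics/cmp2.png

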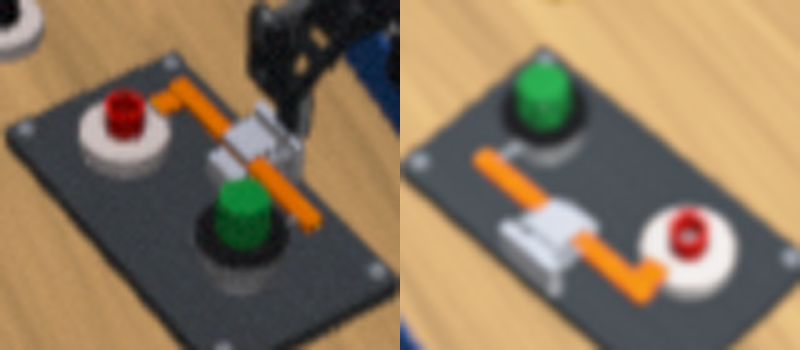

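I'll take one closer look at the finger over the rim before handing in.

```bash
python3 -m inch '[[7,0,5,0,0,0,0],[7,0,5,0,0,0,0],[7,0,5,0,0,0,0],[7,2,3,-1,0,0,0],[7,0,0,0,0,0,0],[7,0,0,0,0,0,0],[7,0,0,0,0,0,0]]' 40| grep -E "^t:|pos"
python3 - <<'E'
from h import *
W=viewer.camera_model('wrist');im=viewer.camera('wrist');s=telemetry.sense()
c=proj(W,[550,80,50]).astype(int);print(c,s['position'])
a=np.radians(10.6);o=np.array([544,90.2])
ex=np.array([np.cos(a),np.sin(a)])
hsv=cv2.cvtColor(im,cv2.COLOR_RGB2HSV)
# scan along fixture x at z=47 for orange start
for yo in(-6,-3,0,3,6):
    hit=[r for r in np.arange(15,60,.25) if (lambda p:(lambda q:8<q[0]<20 and q[1]>180)(hsv[int(round(p[1])),int(round(p[0]))]))(proj(W,[*(o+r*ex+yo*np.array([-ex[1],ex[0]])),47]))]
    print(yo,hit[0] if hit else None,hit[-1] if hit else None)
x0,y0=max(c[0]-70,0),max(c[1]-60,0)
save(cv2.resize(im[y0:y0+130,x0:x0+160],None,fx=4.5,fy=4.5,interpolation=cv2.INTER_CUBIC),'w14.png')
E
```

```text
t: 31.25
position: [574.4, 72.9, 201.4]
[230 172] [574.37619992  72.88593554 201.33114616]
-6 25.5 58.0
-3 25.75 58.0
0 25.75 58.0
3 26.0 58.0
6 25.25 58.0
```

View pics/w14.png

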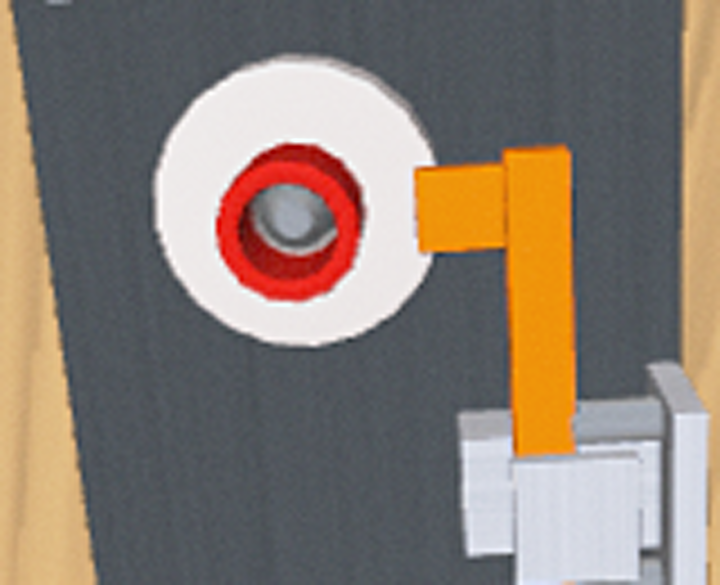

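The finger end measures about 25.7 mm from the spigot axis, against 26 for home. It lies over the flange at crop (425,208), and nothing touches the robot.

```bash
python3 -c "
from h import *
print(workorder.hand_in())"
```

```text
the job is handed in; nothing more can be done
None
```

I put the red-hubbed wheel on the spigot and turned the cam knob until the latch dropped home. I then let go, moved clear and handed the job in at about 31 s; the hand-in gave no verdict.

- **Wheel:** Contact came when the grasp point reached 60.4 mm, which matches fully down on the plate. The force change at contact was only about 2 N, and the pictures showed the spigot centred in the bore.
- **Knob:** I held it in about 6 mm with about 8 N and turned it clockwise about 92° in one grasp. I stopped when the latch stopped moving and the turning torque fell back. I eased the push off before opening the fingers, and the latch stayed put.
- **Last check:** In the final wrist picture the latch finger ends 25.5 to 26 mm from the spigot axis, against 26 for home. It lies over the flange, and the wrist force was near zero.
- **Disagreements:** The wrist camera read 1 to 2 mm off, so I corrected it using the held wheel. Partway in, the knob's push force was lower than the spring figures suggested, but it agreed near full depth.
- **Not checked:** I did not measure the bystanders' final positions, though the arm kept clear of all of them.

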